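Push the rail tube up to the rack stop

ROBOT

A 7-joint arm with a two-finger parallel gripper is mounted at the origin on the work surface. World frame = base frame: x ahead of the robot, y to its left, z up, the work surface at z = 0. Lengths are in m, angles in rad, forces in N, time in s.
With the tool pointing down it reaches from about 0.425 to 0.825 m from the base axis. Payload 3.6 kg.
Tool frame: the origin (TCP) lies on the centre line of the jaws, within the pads' length; the fingertips stand 14 mm ahead of it and the grasp point (between the pads) lies 5 mm behind it; z points along the fingers, y is the direction in which the jaws open and shut (so a half turn about z gives the same grasp; the last joint's range is limited). The gripper opens to 93 mm and grips with 3 to 60 N. Pads are 15 mm wide; open, the fingers measure 128 mm over their backs; the gripper's body (75 mm by 188 mm) begins 65 mm behind the grasp point.
Start: joints at [-1.335, 0.615, -0.013, 1.423, 0.008, 1.103, -0.04], TCP at [0.169, 0.628, 0.233] pointing down, gripper open.
Joint ranges: [-3.12, 3.12], [-0.3, 2.06], [-1.34, 1.32], [0.26, 2.42], [-1.36, 4.5], [0.01, 1.98], [-2.84, 2.84]. Speed limits (rad/s): [2.79, 2.79, 3.14, 3.14, 3.14, 3.14, 3.14].

INTERFACE

Orientations are given as a rotation vector (axis times angle).
In Python, from workcell import robot, imaging gives the robot as it stands.
- The arm moves only by the tool arm_command, never from a script. Its argument "plan" is a list of rows, each an object of numbers: "fingers": the opening in per cent of the stroke, from 0 (shut) to 100 (fully open); "dx", "dy", "dz": the shift along the tool's x, y, z in m; "twist": the turn about the tool's z in rad. In form: [{"fingers": .., "dx": .., "dy": .., "dz": .., "twist": ..}, ...]. A call has 1 to 12 rows; each row is the pose to reach, as a shift and turn from the pose commanded when the call began, along the tool's axes at that moment; what a row does not reach only later rows make up. A row lasts 1/10 s, in which the tool goes at most 50 mm and 8.59 degrees, less where a joint would pass 70% of its speed; a pose out of reach is approached as far as the arm can. A call with a gripper value outside its range is refused whole. The fingers move at their own pace and stop on an object; "newtons" is the grip in N (left out, the last holds). Time passes only in rows, so rows that repeat a pose let the fingers close. It gives the time, the measured TCP pose, the force and the opening at its end, in the units of the state.
- robot.read_state(): the state, without advancing time (a new reading comes with each control period).
- imaging.snapshot(name): name is "scene" or "side" or "wrist"; returns a dict with "frame" (420x560x3 uint8, blue, green, red), "fx", "fy", "cx", "cy" (pixels), "rvec" (rotation vector, rad) and "tvec" (3), from world to camera coordinates, as OpenCV has them; the wrist camera has in their place "tool_from_camera" (4x4, takes a point from camera to tool coordinates, whose origin is the TCP and whose axes are the flange's). Camera axes: x right, y down, z forward; pixel columns grow to the right and rows downward; lengths in m; the calibration is good to about 2 mm. A picture is of the moment at which its call begins: read the wrist's pose just before it. There is no depth.
- robot.job_done(): hands the job in, once; it reports no verdict.
The state is a dict: "time_s": time; "joint_pos": joint angles; "dq": joint speeds; "effort": joint torques, N m; "tcp_pos": TCP position; "eef_rot": TCP orientation; "ft_force": force on the tool from outside, world axes, zero at the start; "ft_torque": the same for the moment, N m; "gripper_width": finger opening in m.
Only numpy, scipy, OpenCV 4.12 (cv2) and the standard library are available. Lean on these libraries where they do the work, as an engineer would, in place of code of your own. Each camera call takes 0.05 s, during which the arm holds its last target.

TASK

On the café counter stands a plywood rack with two sloped lanes, each with an offcut of steel rail tube lying at its bottom. Push the longer offcut steadily up its lane and over the hump, so that it lies in the hollow against the upper end stop and does not roll back, then take the hand clear. Keep it on the lane floor all the way, never lifting or flinging it, and leave the shorter offcut and the other things on the counter where they are.

Things in the scene. Friction and masses are not known exactly. Their poses are not given: they have to be found in the camera images.
- rack: Fixed plywood rack, two parallel open lanes along its x axis, uphill towards +x. Origin: centre of its underside on the counter; z up, y across. Outline x -150 to 140, y -96 to 96 mm. Lane centre lines at y = +46 and -46 mm, each 84 mm wide inside; the walls beside and between them are 8 mm thick and 10 mm higher than the lane floor. The floor is 20 mm above the counter at x = -145 mm.
- rack_lip (a point): Lower end of the rack, midway between the lanes (rack x -145, y 0, z 28 mm): top inner edge of the 5 mm thick lip across both lanes that keeps the tubes from rolling out. The lip is only 8 mm higher than the lane floor, so a fingertip can stand above it behind a tube.
- rack_crest (a point): Crest of the hump, midway between the lanes (rack x 55, y 0, z 41 mm), at lane floor height. From the lip the floor rises straight to here (6 degrees), then falls straight to the end stop (8 degrees).
- rack_stop (a point): Foot of the upper end stop's face at lane floor height, midway between the lanes (rack x 125, y 0, z 31 mm). The end stop is a 15 mm thick board across both lanes, its top 70 mm above the counter.
- long_tube: The longer offcut: smooth steel tube, diameter 48, length 76 mm, black-plugged ends, 0.15 to 0.31 kg. Origin at its centre, y its axis, across the lane. Starts against the lip in either lane, centre at rack x -128, z 46 mm. Rolls freely; pushed at half height it needs a few newtons. Past the crest it rolls on to the end stop: centre at rack x 101, z 59 mm.
- short_tube: The shorter offcut, to be left alone: the same tube, diameter 48 mm, 44 mm long, about 0.14 kg, at the bottom of the other lane. Origin at its centre, y along its axis.
- cup_stack: Bystander: upright stack of paper cups, 82 mm across at the top, 123 mm high, loose. Origin: centre of its underside.
- battery: Bystander: black drill battery pack, 78 x 120 mm, 70 mm high, loose. Origin: centre of its underside.
- pitcher: Bystander: small steel milk pitcher with a handle, 80 mm across and 95 mm high, loose. Origin: centre of its underside.

How it is judged:
By the outcome, as a careful person would: the job done as asked, in the order asked, and still so for the second after the job is handed in, with the robot touching nothing.
It also fails if it takes over 38 s, if anything falls off the work surface, if the arm or the gripper's body presses on something with over 40 N, if the wrist force passes 120 N, or if a joint passes its speed limit or range.

## Working session

There is one attempt and no reset: what is moved stays moved. The work goes in short steps, Python scripts to look and compute and a tool call to move; the robot and the scene stay as the last step left them, time stands still between calls to the robot, and variables do not carry over. Pictures are saved under pics/ and viewed, and the job is handed in when it is done.

Besides the shell and the picture viewer there is one more tool, called after ">>>" by a JSON object that holds its "op" and its "data", one argument or row to a line. arm_command: Moves the arm, as the interface text tells. Its arguments: {"type":"object","properties":{"plan":{"type":"array","items":{"type":"object","properties":{"fingers":{"type":"number"},"dx":{"type":"number"},"dy":{"type":"number"},"dz":{"type":"number"},"twist":{"type":"number"}}}},"newtons":{"type":"number"}},"required":["plan"]}

```bash
ls; mkdir -p pics; python3 - <<'E'
from workcell import robot, imaging
import cv2
print(robot.read_state())
for n in ["scene","side","wrist"]:
    s=imaging.snapshot(n); cv2.imwrite(f"pics/{n}0.png",s["frame"])
    print(n,{k:v for k,v in s.items() if k!="frame"})
E
```

```text
pics
{'time_s': 0.0, 'joint_pos': array([-1.3345333 ,  0.61592068, -0.0126289 ,  1.42491321,  0.00810785,
        1.10338262, -0.0404358 ]), 'dq': array([-6.66291145e-05, -7.76751312e-04, -1.44579083e-04, -4.62090352e-04,
       -4.85899298e-04,  8.01491412e-04, -4.15132169e-04]), 'effort': array([-6.69794990e-04, -4.58942914e+01,  2.09000590e-01, -1.65745211e+01,
       -6.10231049e-02,  2.06653448e-02,  2.46253985e-04]), 'tcp_pos': array([0.16862582, 0.62695669, 0.23147541]), 'eef_rot': array([-0.41145168, -3.11422687,  0.0040146 ]), 'ft_force': array([ 0.70475132, -0.27472558, -0.25643825]), 'ft_torque': array([-0.05189254, -0.0203728 ,  0.0277359 ]), 'gripper_width': 0.09299351785592253}
scene {'fx': 397.8835070034504, 'fy': 397.8835070034504, 'cx': 275.93069648693586, 'cy': 204.7439785887881, 'rvec': array([ 1.99782345,  1.75648262, -0.50458808]), 'tvec': array([-0.04531411, -0.44077812,  1.44916101])}
side {'fx': 414.8531585271891, 'fy': 414.8531585271891, 'cx': 270.49469512236504, 'cy': 199.91366090711819, 'rvec': array([ 2.31706681, -0.46480441,  0.18573858]), 'tvec': array([-0.49428134,  0.19375518,  1.01222157])}
wrist {'fx': 311.34363785404025, 'fy': 311.34363785404025, 'cx': 279.1112077650583, 'cy': 214.61364844028452, 'tool_from_camera': array([[-1.36155980e-03, -9.54669172e-01, -2.97665783e-01,
         8.38080436e-02],
       [ 9.99999036e-01, -1.21865897e-03, -6.65653719e-04,
        -1.06493254e-03],
       [ 2.72726009e-04, -2.97666402e-01,  9.54669911e-01,
        -1.52192395e-01],
       [ 0.00000000e+00,  0.00000000e+00,  0.00000000e+00,
         1.00000000e+00]])}
```

View pics/scene0.png

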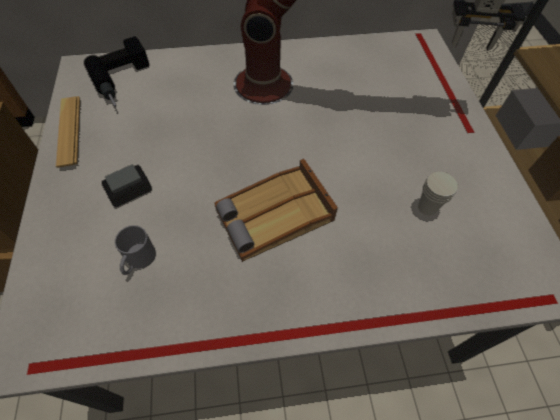

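View pics/side0.png

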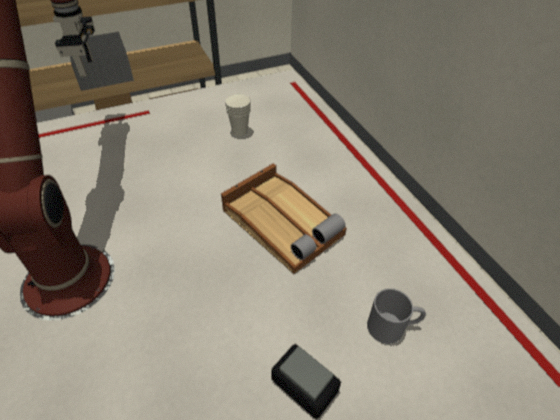

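View pics/wrist0.png

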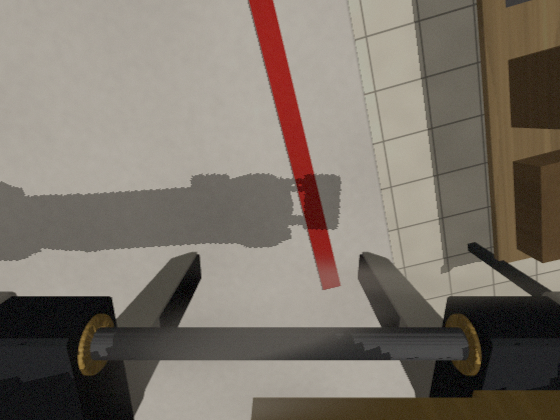

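The scene view shows the rack at about (275,210). The long tube is at about (240,235), in the lane farther from the robot, and the short one is at (227,208). The uphill stop runs from (305,165) to (333,212). The side view shows the long tube at (328,228) and the short one at (302,246). I'll zoom in next.

```bash
python3 - <<'E'
import cv2
a=cv2.imread("pics/scene0.png")[150:270,200:350]; cv2.imwrite("pics/sc_z.png",cv2.resize(a,None,fx=5,fy=5,interpolation=cv2.INTER_CUBIC))
a=cv2.imread("pics/side0.png")[155:280,210:360]; cv2.imwrite("pics/si_z.png",cv2.resize(a,None,fx=4.8,fy=4.8,interpolation=cv2.INTER_CUBIC)[:600])
E
```

```text
(no output)
```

View pics/sc_z.png

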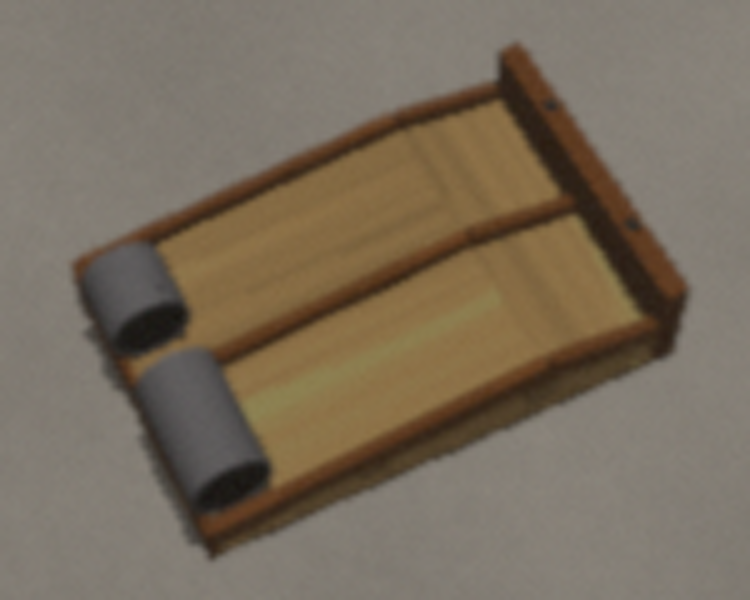

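View pics/si_z.png

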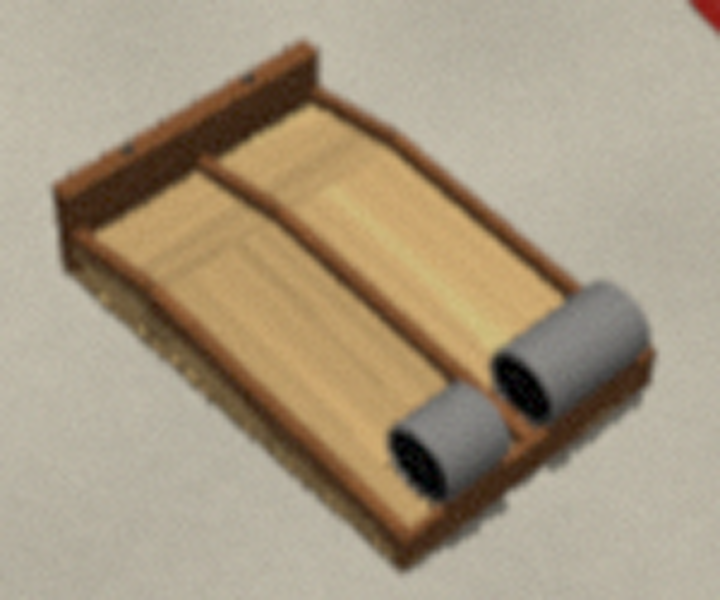

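Both views agree: the long tube is in the lane at rack y = -46 (the outer lane), and the uphill direction is roughly world +y. I'll cast rays from the known rack corners onto their height planes and do a rigid 2D fit.

```bash
cat > h.py <<'E'
import numpy as np, cv2
from scipy.spatial.transform import Rotation as Ro
def ray(s,uv,z):
    R=cv2.Rodrigues(s["rvec"])[0]; c=-R.T@s["tvec"]
    d=R.T@np.array([(uv[0]-s["cx"])/s["fx"],(uv[1]-s["cy"])/s["fy"],1]); return c+d*(z-c[2])/d[2]
def fit(P,Q):
    P=np.array(P);Q=np.array(Q);p=P.mean(0);q=Q.mean(0)
    a,b=P-p,Q-q
    th=np.arctan2((a[:,0]*b[:,1]-a[:,1]*b[:,0]).sum(),(a*b).sum())
    R=np.array([[np.cos(th),-np.sin(th)],[np.sin(th),np.cos(th)]]); t=q-R@p
    return th,t,np.linalg.norm(Q-(P@R.T+t),axis=1)
E
python3 - <<'E'
from h import *
from workcell import imaging,robot
S=imaging.snapshot("scene");D=imaging.snapshot("side")
sc=[((502,55),125,96,70),((518,42),140,96,70),((668,305),125,-96,70),((688,291),140,-96,70),((213,557),-150,-96,0),((76,263),-150,96,28),((668,355),140,-96,0)]
si=[((68,198),125,96,70),((54,186),140,96,70),((319,57),125,-96,70),((304,40),140,-96,70),((405,571),-150,96,0),((654,350),-150,-96,28),((70,270),140,96,0)]
allP=[];allQ=[]
for s,L,f,o in((S,sc,5,(200,150)),(D,si,4.8,(210,155))):
    P=[];Q=[]
    for (u,v),x,y,z in L:
        uv=((u+.5)/f-.5+o[0],(v+.5)/f-.5+o[1]); P.append([x/1e3,y/1e3]);Q.append(ray(s,uv,z/1e3)[:2])
    th,t,r=fit(P,Q);print(np.degrees(th),t,(r*1e3).round(1)); allP+=P;allQ+=Q
th,t,r=fit(allP,allQ);print(np.degrees(th),t,(r*1e3).round(1))
R=np.array([[np.cos(th),-np.sin(th)],[np.sin(th),np.cos(th)]])
for n,p in dict(tube=(-.128,-.046),pre=(-.18,-.046),crest=(.055,-.046),end=(.101,-.046)).items(): print(n,R@np.array(p)+t, np.linalg.norm(R@np.array(p)+t))
# tube ends mid silhouettes: scene zoom
st=robot.read_state();print(Ro.from_rotvec(st["eef_rot"]).as_matrix().round(4),st["tcp_pos"],st["time_s"])
E
```

```text
108.77042237692102 [ 0.55467441 -0.02858121] [2.5 2.6 2.2 1.6 3.2 3.2 3.3]
109.17657912079875 [ 0.55559503 -0.0283466 ] [1.3 1.3 6.  1.2 3.7 3.3 4.4]
108.97409172757632 [ 0.55515115 -0.02851001] [2.5 2.4 2.3 1.8 3.5 3.2 3.5 1.1 1.5 5.8 1.1 4.2 3.3 4.6]
tube [ 0.64026976 -0.13459875] 0.6542646193462536
pre [ 0.65717707 -0.18377337] 0.6823887120879507
crest [0.58076904 0.03845807] 0.5820409762485917
end [0.56581257 0.08195869] 0.5717176689233344
[[-9.657e-01  2.597e-01 -3.000e-04]
 [ 2.597e-01  9.657e-01 -1.200e-03]
 [-0.000e+00 -1.200e-03 -1.000e+00]] [0.16876737 0.62735947 0.23206368] 0.25
```

The fit is consistent: yaw is about 109° in both views, the residuals are a few mm, and everything is within reach. The plan is to push with shut fingers, with the jaw axis across the lane and tool +x uphill. First I'll travel high to a point behind the tube.

>>> {"op": "arm_command", "data": {
  "plan": [
    {"fingers": 0,"dx": -0.04,"dy": -0.04,"dz": 0,"twist": 0.1},
    {"fingers": 0,"dx": -0.68,"dy": -0.655,"dz": 0,"twist": 0.98},
    {"fingers": 0,"dx": -0.68,"dy": -0.655,"dz": 0,"twist": 0.98},
    {"fingers": 0,"dx": -0.68,"dy": -0.655,"dz": 0,"twist": 0.98},
    {"fingers": 0,"dx": -0.68,"dy": -0.655,"dz": 0,"twist": 0.98},
    {"fingers": 0,"dx": -0.68,"dy": -0.655,"dz": 0,"twist": 0.98},
    {"fingers": 0,"dx": -0.68,"dy": -0.655,"dz": 0,"twist": 0.98},
    {"fingers": 0,"dx": -0.68,"dy": -0.655,"dz": 0,"twist": 0.98},
    {"fingers": 0,"dx": -0.68,"dy": -0.655,"dz": 0,"twist": 0.98},
    {"fingers": 0,"dx": -0.68,"dy": -0.655,"dz": 0,"twist": 0.98},
    {"fingers": 0,"dx": -0.68,"dy": -0.655,"dz": 0,"twist": 0.98},
    {"fingers": 0,"dx": -0.68,"dy": -0.655,"dz": 0,"twist": 0.98}
  ]
}}

```text
time_s: 1.45
tcp_pos: [0.4785, 0.1116, 0.2329]
eef_rot: [1.828, 2.555, 0.001]
ft_force: [0.7, 1.0, -0.0]
gripper_width: 0.0024
```

```bash
cat >> h.py <<'E'
TH=np.radians(108.97);T=np.array([.5552,-.0285]);RR=np.array([[np.cos(TH),-np.sin(TH)],[np.sin(TH),np.cos(TH)]])
def rel(st,x,y,z):
    M=Ro.from_rotvec(st["eef_rot"]).as_matrix(); g=np.append(RR@np.array([x,y])/1+T,z)
    d=M.T@(g-st["tcp_pos"]); u=M[:2,0]; tw=-(TH-np.arctan2(u[1],u[0]))
    print("rel",d.round(4),"twist",round(float(tw),4),"in rack",(RR.T@(st["tcp_pos"][:2]-T)).round(4),st["tcp_pos"][2].round(4),st["ft_force"].round(1),st["time_s"])
E
python3 - <<'E'
from h import *
from workcell import robot
rel(robot.read_state(),-.19,-.046,.23)
E
```

```text
rel [-0.3473  0.0739  0.0028] twist -0.0026 in rack [0.1575 0.027 ] 0.2329 [ 0.7  1.  -0. ] 1.45
```

>>> {"op": "arm_command", "data": {
  "plan": [
    {"fingers": 0,"dx": -0.347,"dy": 0.074,"dz": 0.003,"twist": 0},
    {"fingers": 0,"dx": -0.347,"dy": 0.074,"dz": 0.003,"twist": 0},
    {"fingers": 0,"dx": -0.347,"dy": 0.074,"dz": 0.003,"twist": 0},
    {"fingers": 0,"dx": -0.347,"dy": 0.074,"dz": 0.003,"twist": 0},
    {"fingers": 0,"dx": -0.347,"dy": 0.074,"dz": 0.003,"twist": 0},
    {"fingers": 0,"dx": -0.347,"dy": 0.074,"dz": 0.003,"twist": 0},
    {"fingers": 0,"dx": -0.347,"dy": 0.074,"dz": 0.003,"twist": 0},
    {"fingers": 0,"dx": -0.347,"dy": 0.074,"dz": 0.003,"twist": 0},
    {"fingers": 0,"dx": -0.347,"dy": 0.074,"dz": 0.003,"twist": 0},
    {"fingers": 0,"dx": -0.347,"dy": 0.074,"dz": 0.003,"twist": 0}
  ]
}}

```text
time_s: 2.45
tcp_pos: [0.6594, -0.1894, 0.2293]
eef_rot: [-1.826, -2.554, -0.002]
ft_force: [-0.0, -0.1, 0.4]
gripper_width: 0.0004
```

```bash
python3 - <<'E'
from h import *
from workcell import robot,imaging
st=robot.read_state()
rel(st,-.19,-.046,.05)
w=imaging.snapshot("wrist");cv2.imwrite("pics/wrist1.png",w["frame"])
s=imaging.snapshot("scene");cv2.imwrite("pics/scene1.png",s["frame"])
E
```

```text
rel [-0.0043 -0.0002  0.1793] twist -0.0013 in rack [-0.1861 -0.0462] 0.2293 [-0.  -0.1  0.4] 2.45
```

View pics/wrist1.png

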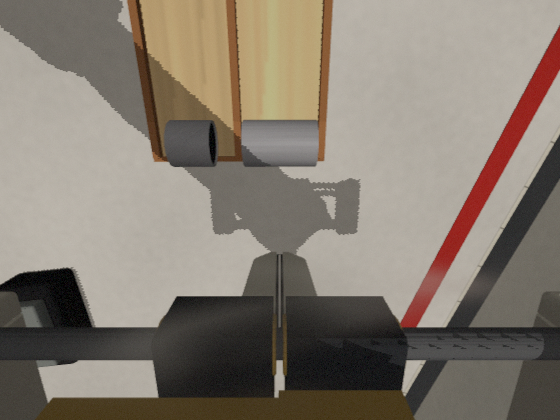

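The wrist view shows the long tube centred at about (280,143), straight ahead of the fingers (column 280), with the lane walls symmetric about it. I'll check its position by casting a wrist ray.

```bash
python3 - <<'E'
from h import *
from workcell import robot,imaging
st=robot.read_state();w=imaging.snapshot("wrist")
M=Ro.from_rotvec(st["eef_rot"]).as_matrix();C=w["tool_from_camera"]
c=M@C[:3,3]+st["tcp_pos"]
for uv,z in(((280,143),.055),((280,166),.046),((280,120),.046),((242,143),.07),((318,143),.07),((323.5,160),.028),((153.5,160),.028)):
    d=M@C[:3,:3]@np.array([(uv[0]-w["cx"])/w["fx"],(uv[1]-w["cy"])/w["fy"],1]);p=c+d*(z-c[2])/d[2]
    print(uv,(RR.T@(p[:2]-T)*1e3).round(1))
E
```

```text
(280, 143) [-127.5  -46.5]
(280, 166) [-152.4  -46.5]
(280, 120) [-105.   -46.5]
(242, 143) [-126.3   -9.2]
(318, 143) [-126.4  -83.7]
(323.5, 160) [-148.4  -95.7]
(153.5, 160) [-148.1   96.4]
```

The tube is at rack (-127.5, -46.5) mm, within 1 mm of where it should be. I'll descend behind it.

>>> {"op": "arm_command", "data": {
  "plan": [
    {"fingers": 0,"dx": -0.002,"dy": 0,"dz": 0.04},
    {"fingers": 0,"dx": -0.002,"dy": 0,"dz": 0.08},
    {"fingers": 0,"dx": -0.002,"dy": 0,"dz": 0.12},
    {"fingers": 0,"dx": -0.002,"dy": 0,"dz": 0.15},
    {"fingers": 0,"dx": -0.002,"dy": 0,"dz": 0.17},
    {"fingers": 0,"dx": -0.002,"dy": 0,"dz": 0.178},
    {"fingers": 0,"dx": -0.002,"dy": 0,"dz": 0.178},
    {"fingers": 0,"dx": -0.002,"dy": 0,"dz": 0.178}
  ]
}}

```text
schema error: expected keys fingers, dx, dy, dz, twist
```

```bash
python3 - <<'E'
from h import *
from workcell import robot,imaging
rel(robot.read_state(),-.16,-.046,.052)
for n in("wrist","side"):
  cv2.imwrite(f"pics/{n}2.png",imaging.snapshot(n)["frame"])
E
```

```text
rel [ 0.0254 -0.0007  0.1781] twist -0.0 in rack [-0.1856 -0.0466] 0.2301 [-0.5 -0.3  0.5] 2.6
```

View pics/wrist2.png

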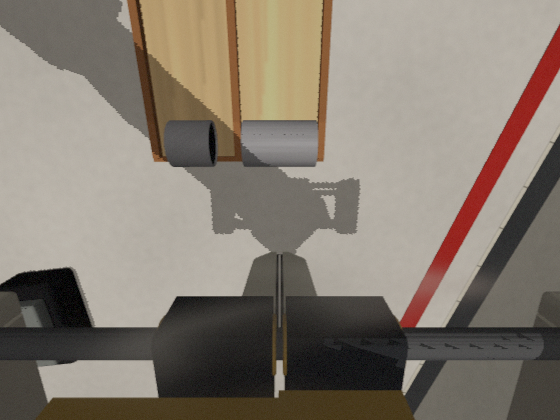

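The call was refused because the twist key is required, so nothing moved and the picture is unchanged. I'll resend it.

>>> {"op": "arm_command", "data": {
  "plan": [
    {"fingers": 0,"dx": -0.002,"dy": 0,"dz": 0.04,"twist": 0},
    {"fingers": 0,"dx": -0.002,"dy": 0,"dz": 0.08,"twist": 0},
    {"fingers": 0,"dx": -0.002,"dy": 0,"dz": 0.12,"twist": 0},
    {"fingers": 0,"dx": -0.002,"dy": 0,"dz": 0.15,"twist": 0},
    {"fingers": 0,"dx": -0.002,"dy": 0,"dz": 0.17,"twist": 0},
    {"fingers": 0,"dx": -0.002,"dy": 0,"dz": 0.178,"twist": 0},
    {"fingers": 0,"dx": -0.002,"dy": 0,"dz": 0.178,"twist": 0},
    {"fingers": 0,"dx": -0.002,"dy": 0,"dz": 0.178,"twist": 0}
  ]
}}

```text
time_s: 3.5
tcp_pos: [0.6612, -0.1934, 0.0531]
eef_rot: [1.827, 2.553, 0.001]
ft_force: [0.6, -0.3, 0.2]
gripper_width: 0.0006
```

```bash
python3 - <<'E'
from h import *
from workcell import robot,imaging
rel(robot.read_state(),-.16,-.046,.052)
for n in("wrist","side"):
  cv2.imwrite(f"pics/{n}3.png",imaging.snapshot(n)["frame"])
E
```

```text
rel [ 0.0304 -0.0007  0.0011] twist -0.0026 in rack [-0.1904 -0.0466] 0.0531 [ 0.6 -0.3  0.2] 3.5
```

View pics/wrist3.png

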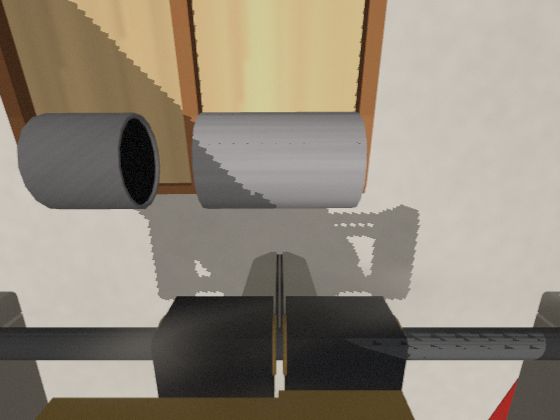

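The fingers are behind the tube and on its centre line. I'll start a slow push, rising along the 6° slope.

>>> {"op": "arm_command", "data": {
  "plan": [
    {"fingers": 0,"dx": 0.006,"dy": 0,"dz": 0,"twist": 0},
    {"fingers": 0,"dx": 0.012,"dy": 0,"dz": 0,"twist": 0},
    {"fingers": 0,"dx": 0.018,"dy": 0,"dz": 0,"twist": 0},
    {"fingers": 0,"dx": 0.024,"dy": 0,"dz": 0,"twist": 0},
    {"fingers": 0,"dx": 0.029,"dy": 0,"dz": 0,"twist": 0},
    {"fingers": 0,"dx": 0.034,"dy": 0,"dz": 0,"twist": 0},
    {"fingers": 0,"dx": 0.039,"dy": 0,"dz": -0.001,"twist": 0},
    {"fingers": 0,"dx": 0.044,"dy": 0,"dz": -0.0015,"twist": 0},
    {"fingers": 0,"dx": 0.05,"dy": 0,"dz": -0.002,"twist": 0},
    {"fingers": 0,"dx": 0.056,"dy": 0,"dz": -0.0027,"twist": 0},
    {"fingers": 0,"dx": 0.062,"dy": 0,"dz": -0.0033,"twist": 0},
    {"fingers": 0,"dx": 0.068,"dy": 0,"dz": -0.004,"twist": 0}
  ]
}}

```text
time_s: 4.8
tcp_pos: [0.6381, -0.1283, 0.0557]
eef_rot: [-1.829, -2.554, -0.0]
ft_force: [0.3, -1.0, 0.2]
gripper_width: 0.0006
```

```bash
python3 - <<'E'
from h import *
from workcell import robot,imaging
rel(robot.read_state(),-.12,-.046,.056)
for n in("wrist",):
  cv2.imwrite(f"pics/{n}4.png",imaging.snapshot(n)["frame"])
E
```

```text
rel [ 0.0013  0.     -0.0003] twist -0.0029 in rack [-0.1213 -0.046 ] 0.0557 [ 0.3 -1.   0.2] 4.8
```

View pics/wrist4.png

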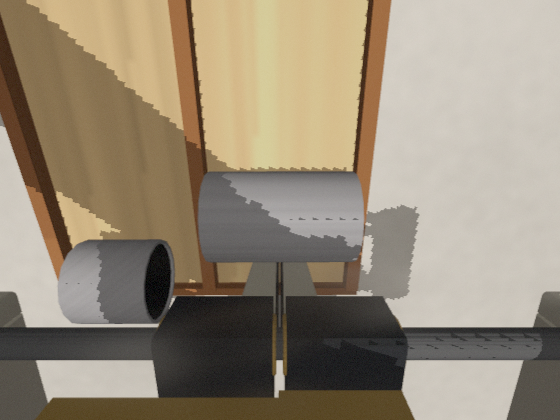

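The tube is rolling square and in contact at about (280,217), and the short tube is undisturbed. I'll continue.

>>> {"op": "arm_command", "data": {
  "plan": [
    {"fingers": 0,"dx": 0.006,"dy": 0,"dz": -0.0006,"twist": 0},
    {"fingers": 0,"dx": 0.012,"dy": 0,"dz": -0.0012,"twist": 0},
    {"fingers": 0,"dx": 0.018,"dy": 0,"dz": -0.0018,"twist": 0},
    {"fingers": 0,"dx": 0.024,"dy": 0,"dz": -0.0025,"twist": 0},
    {"fingers": 0,"dx": 0.03,"dy": 0,"dz": -0.0031,"twist": 0},
    {"fingers": 0,"dx": 0.036,"dy": 0,"dz": -0.0038,"twist": 0},
    {"fingers": 0,"dx": 0.042,"dy": 0,"dz": -0.0044,"twist": 0},
    {"fingers": 0,"dx": 0.048,"dy": 0,"dz": -0.005,"twist": 0},
    {"fingers": 0,"dx": 0.054,"dy": 0,"dz": -0.0057,"twist": 0},
    {"fingers": 0,"dx": 0.06,"dy": 0,"dz": -0.0063,"twist": 0},
    {"fingers": 0,"dx": 0.066,"dy": 0,"dz": -0.0069,"twist": 0},
    {"fingers": 0,"dx": 0.072,"dy": 0,"dz": -0.0075,"twist": 0}
  ]
}}

```text
time_s: 6.05
tcp_pos: [0.6149, -0.0603, 0.0632]
eef_rot: [1.829, 2.554, -0.0]
ft_force: [-0.0, -0.7, 1.2]
gripper_width: 0.0008
```

```bash
python3 - <<'E'
from h import *
from workcell import robot,imaging
rel(robot.read_state(),-.048,-.046,.0635)
for n in("wrist",):
  cv2.imwrite(f"pics/{n}5.png",imaging.snapshot(n)["frame"])
E
```

```text
rel [ 0.0015 -0.0002 -0.0003] twist -0.003 in rack [-0.0495 -0.0462] 0.0632 [-0.  -0.7  1.2] 6.05
```

View pics/wrist5.png

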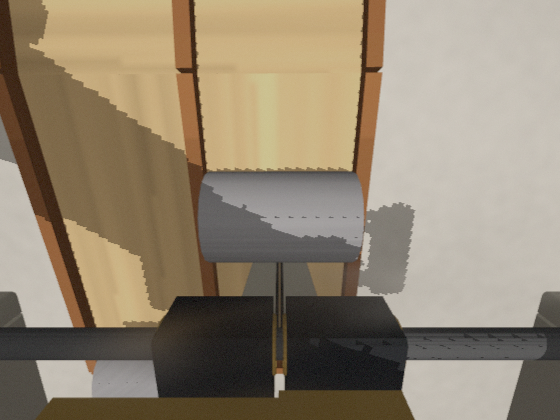

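The tube is still square and in contact at (280,217), and the crest line is visible at row ~70. I'll do one more stretch at 5 mm per row.

>>> {"op": "arm_command", "data": {
  "plan": [
    {"fingers": 0,"dx": 0.005,"dy": 0,"dz": -0.0005,"twist": 0},
    {"fingers": 0,"dx": 0.01,"dy": 0,"dz": -0.001,"twist": 0},
    {"fingers": 0,"dx": 0.015,"dy": 0,"dz": -0.0016,"twist": 0},
    {"fingers": 0,"dx": 0.02,"dy": 0,"dz": -0.0021,"twist": 0},
    {"fingers": 0,"dx": 0.025,"dy": 0,"dz": -0.0026,"twist": 0},
    {"fingers": 0,"dx": 0.03,"dy": 0,"dz": -0.0031,"twist": 0},
    {"fingers": 0,"dx": 0.035,"dy": 0,"dz": -0.0037,"twist": 0},
    {"fingers": 0,"dx": 0.04,"dy": 0,"dz": -0.0042,"twist": 0},
    {"fingers": 0,"dx": 0.045,"dy": 0,"dz": -0.0047,"twist": 0},
    {"fingers": 0,"dx": 0.05,"dy": 0,"dz": -0.0052,"twist": 0},
    {"fingers": 0,"dx": 0.055,"dy": 0,"dz": -0.0058,"twist": 0},
    {"fingers": 0,"dx": 0.06,"dy": 0,"dz": -0.0063,"twist": 0}
  ]
}}

```text
time_s: 7.3
tcp_pos: [0.5956, -0.0035, 0.0695]
eef_rot: [1.829, 2.554, -0.0]
ft_force: [0.5, -0.9, 1.0]
gripper_width: 0.0009
```

```bash
python3 - <<'E'
from h import *
from workcell import robot,imaging
rel(robot.read_state(),.025,-.046,.0705)
for n in("wrist",):
  cv2.imwrite(f"pics/{n}6.png",imaging.snapshot(n)["frame"])
E
```

```text
rel [ 0.0145 -0.0004 -0.001 ] twist -0.0031 in rack [ 0.0105 -0.0464] 0.0695 [ 0.5 -0.9  1. ] 7.3
```

View pics/wrist6.png

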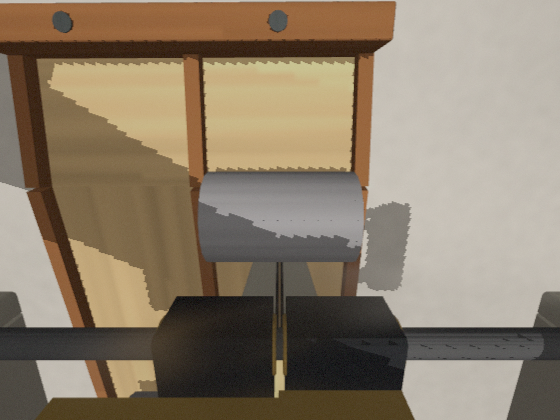

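The tube is just short of the crest (rack x ≈ 42 mm). I'll ease it over at about 30 mm/s, then hold.

>>> {"op": "arm_command", "data": {
  "plan": [
    {"fingers": 0,"dx": 0.003,"dy": 0,"dz": -0.0003,"twist": 0},
    {"fingers": 0,"dx": 0.006,"dy": 0,"dz": -0.0006,"twist": 0},
    {"fingers": 0,"dx": 0.009,"dy": 0,"dz": -0.001,"twist": 0},
    {"fingers": 0,"dx": 0.012,"dy": 0,"dz": -0.001,"twist": 0},
    {"fingers": 0,"dx": 0.015,"dy": 0,"dz": -0.001,"twist": 0},
    {"fingers": 0,"dx": 0.018,"dy": 0,"dz": -0.001,"twist": 0},
    {"fingers": 0,"dx": 0.021,"dy": 0,"dz": -0.001,"twist": 0},
    {"fingers": 0,"dx": 0.024,"dy": 0,"dz": -0.001,"twist": 0},
    {"fingers": 0,"dx": 0.024,"dy": 0,"dz": -0.001,"twist": 0},
    {"fingers": 0,"dx": 0.024,"dy": 0,"dz": -0.001,"twist": 0},
    {"fingers": 0,"dx": 0.024,"dy": 0,"dz": -0.001,"twist": 0},
    {"fingers": 0,"dx": 0.024,"dy": 0,"dz": -0.001,"twist": 0}
  ]
}}

```text
time_s: 8.55
tcp_pos: [0.5881, 0.0185, 0.0705]
eef_rot: [1.829, 2.554, -0.0]
ft_force: [0.1, -0.4, -0.2]
gripper_width: 0.0003
```

```bash
python3 - <<'E'
from h import *
from workcell import robot,imaging
rel(robot.read_state(),.025,-.046,.0705)
for n in("wrist",):
  cv2.imwrite(f"pics/{n}7.png",imaging.snapshot(n)["frame"])
E
```

```text
rel [-0.0088 -0.0003 -0.    ] twist -0.0034 in rack [ 0.0338 -0.0464] 0.0705 [ 0.1 -0.4 -0.2] 8.55
```

View pics/wrist7.png

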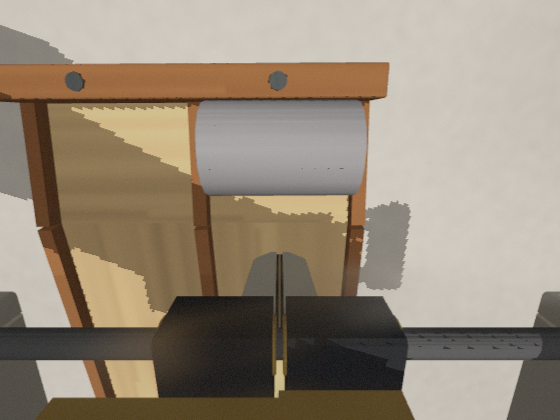

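The tube now lies against the end stop at (280,147), clear of the fingers. I'll raise the hand straight up.

>>> {"op": "arm_command", "data": {
  "plan": [
    {"fingers": 0,"dx": -0.005,"dy": 0,"dz": -0.02,"twist": 0},
    {"fingers": 0,"dx": -0.01,"dy": 0,"dz": -0.06,"twist": 0},
    {"fingers": 0,"dx": -0.01,"dy": 0,"dz": -0.1,"twist": 0},
    {"fingers": 0,"dx": -0.01,"dy": 0,"dz": -0.14,"twist": 0},
    {"fingers": 0,"dx": -0.01,"dy": 0,"dz": -0.17,"twist": 0},
    {"fingers": 0,"dx": -0.01,"dy": 0,"dz": -0.17,"twist": 0},
    {"fingers": 0,"dx": -0.01,"dy": 0,"dz": -0.17,"twist": 0},
    {"fingers": 0,"dx": -0.01,"dy": 0,"dz": -0.17,"twist": 0}
  ]
}}

```text
time_s: 9.4
tcp_pos: [0.5902, 0.0095, 0.2388]
eef_rot: [-1.827, -2.552, 0.003]
ft_force: [-0.7, -0.2, -0.1]
gripper_width: 0.0003
```

```bash
python3 - <<'E'
from h import *
from workcell import robot,imaging
st=robot.read_state();rel(st,.025,-.046,.24)
w=imaging.snapshot("wrist");f={"wrist":w["frame"],"side":imaging.snapshot("side")["frame"],"scene":imaging.snapshot("scene")["frame"]}
cv2.imwrite("pics/fin_w.png",f["wrist"]);cv2.imwrite("pics/fin_s.png",f["side"]);cv2.imwrite("pics/fin_c.png",f["scene"])
for n in("scene","side"):
    d=cv2.absdiff(f[n],cv2.imread(f"pics/{n}0.png")).max(2)
    for nm,(u,v) in dict(scene=dict(batt=(127,185),pitch=(135,250),cup=(437,195)),side=dict(batt=(306,380),pitch=(393,317),cup=(238,117)))[n].items():
        print(n,nm,(d[v-28:v+28,u-28:u+28]>40).sum())
E
```

```text
rel [ 0.0004  0.0006 -0.0012] twist -0.003 in rack [ 0.0246 -0.0454] 0.2388 [-0.7 -0.2 -0.1] 9.4
scene batt 0
scene pitch 0
scene cup 0
side batt 0
side pitch 0
side cup 340
```

View pics/fin_w.png

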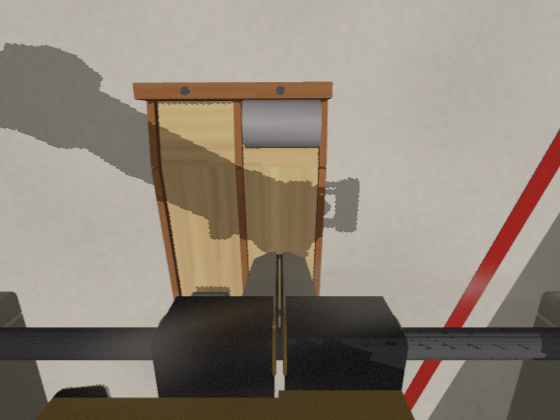

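View pics/fin_s.png

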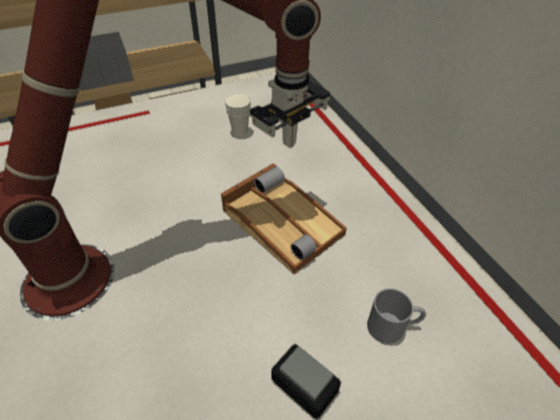

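The side view shows the long tube at the stop (270,180), the short tube still at (302,246), and the cup, pitcher and battery in place. The pixel difference near the cup in this view comes from the gripper entering that window; the scene view shows none. I'm handing in.

```bash
python3 -c "
from workcell import robot
print(robot.job_done())"
```

```text
the job is handed in; nothing more can be done
None
```

I pushed the long tube up its lane with shut fingers at about 50–60 mm/s and eased it over the crest at about 30 mm/s. It came to rest against the upper end stop, and I raised the hand straight up, about 170 mm. The job was handed in at about 9.5 s, and the wrist force stayed around 1 N at each reading.

- **Final position:** the last wrist and side images show the long tube square against the stop. It was in the same place about 1 s after the first image of it there.
- **Other things on the counter:** the short tube looks unmoved at the bottom of its lane. Before-and-after differences were zero for the battery and pitcher in both views, and for the cups in the scene view. The side view did show a difference at the cups, because the gripper had come into that window; the cups themselves look unmoved.
- **What went wrong:** one move call was refused because I left out the twist value. Nothing moved, and I resent it.

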